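# Catch the piston pins in the pail and set it down on the mat

## Task

Lift the pail by its arch handle off the steel stand, hold it under the lip of the chute and raise it so that its rim pushes up the two prongs of the gate, and catch all three piston pins in it. Then lower the pail so that the gate shuts again, and gently set it down upright, wholly on the rubber mat, with the pins in it, and let go. Keep the pail upright, touch the chute and its gate with nothing but the pail, and do not disturb the spray can, the carton or the valve cover.

Things in the scene. Friction and masses are not known exactly. Their poses are not given: they have to be found in the camera images.
- pail: Open round aluminium pail, 110 tall, outer diameter 100 at base, 130 at rim, wall 3, floor 5 thick; about 0.35 kg, empty. Origin: underside centre. Rigid arch handle over the mouth: uprights outside the rim at y = +-66 to 71, joined by a bar 14 x 14 square, 142 long, along the pail's y, at heights 183 to 197. Under the arch the mouth is open to +-x (132 wide, 73 high).
- pail_grip (a point): Middle of the handle's bar, 190 above the pail's underside; the bar is 14 wide along the pail's x, so the fingers close along x, from above.
- stand: Fixed low steel stand, 150 x 150 square, on which the pail stands at the start. Origin: on the table under its centre. Its plate is 70 high, with a kerb 4 thick all round that rises to 80.
- mat: Fixed flat square rubber mat, 160 x 160, 4 thick, empty. Origin: underside centre, sides along its x and y. The pail goes here.
- chute: Fixed grey steel chute on dark legs, pouring to its own -x. Origin: on the table straight below the lip's middle. Trough 68 wide inside, 190 long, slope 22 degrees; lip 200 above the table, floor 5 thick. Side walls 38 high, top of upper end about 310 high. Gate guides at y = +-41, x = 6 to 16, reach 255. Legs and foot plate at x = 50 to 180; in front of them it is clear under the lip.
- chute_lip (a point): Middle of the lip edge, chute frame (0, 0, 200).
- gate (a joint): Upright steel gate plate across the chute's mouth (at chute x = 1 to 5, its top 248 above the table when shut) which slides straight up: 0 = shut, 0.042 m = fully up; it weighs 0.12 kg and drops shut by itself. The pins roll out under it from about 0.032 m up.
- gate_prongs (a point): Middle between the undersides of the gate's two level prongs; rises with the gate. Prongs at chute y = +-46, 6 x 6 thick, from chute x = 5 to -52, undersides 150 above the table when shut. The pail's rim lifts them: with pail centre at chute x = -62 and handle bar along chute y, raise the rim to about 188 above the table.
- pin1: Steel piston pin (tube-like round bar), 30 diameter, 64 long along its y, about 0.1 kg; origin at its centre. Lies across the chute, lowest of the three, against the gate.
- pin2: Same pin, second in the chute.
- pin3: Same pin, third and highest in the chute.
- can: Bystander: white spray can, 66 diameter, 190 tall, standing. Origin: underside centre.
- carton: Bystander: closed cardboard carton, 110 (x) x 90 (y) x 90 high. Origin: underside centre.
- cover: Bystander: cast aluminium valve cover, 160 (x) x 80 (y) x 59 high. Origin: underside centre.
There are look-alikes about, which are no part of the job. What is shaped like the pail but yellow is not meant.

How it is judged:
On the way, in this order (a step that is already met when the one before it is completed fails the run):
1. the pail is lifted clear of the stand (z of pail in the frame of stand above 0.095 m), for 0.1 s.
2. all three pins are in the pail while it is held above the table (horizontal distance between each of pin1, pin2, pin3 and pail below 0.062 m and z of pin1 in the frame of pail between 0 and 0.112 m and z of pin2 in the frame of pail between 0 and 0.112 m and z of pin3 in the frame of pail between 0 and 0.112 m and height (world z) of pail above 0.015 m), for 0.2 s.
At the end, for the whole second after the job is handed in: The pail stands upright (within 0.08 rad) and at rest on the mat, its base wholly on it (centre within 31 mm of the mat's centre along each of the mat's sides), all three pins inside it, the gate shut again (within 5 mm) (horizontal distance between each of pin1, pin2, pin3 and pail below 0.062 m and z of pin1 in the frame of pail between 0 and 0.112 m and z of pin2 in the frame of pail between 0 and 0.112 m and z of pin3 in the frame of pail between 0 and 0.112 m and x of pail in the frame of mat between -0.031 and 0.031 m and y of pail in the frame of mat between -0.031 and 0.031 m and z of pail in the frame of mat below 0.008 m and angle between pail's own z axis and vertical below 0.08 rad and value of joint gate below 0.005 m and linear speed of pail below 0.02 m/s); the robot touches nothing.
It fails at once if the pail is tipped by more than 0.5 rad (angle between pail's own z axis and vertical above 0.5 rad).
It fails at once if the robot itself touches the chute or its gate (contact force between any of the fingers, the arm and chute above 1 N).
It fails at once if the pail is dropped or slammed onto the mat (over 80 N on the mat) (contact force between pail and mat above 80 N).
It fails at once if a bystander is moved by more than 20 mm or tipped (distance of any of can, carton, cover from where it was at the start of the episode above 0.02 m or angle between any of can, carton, cover's own z axis and vertical above 0.3 rad).
It also fails if it takes over 59 s, if anything falls off the work surface, if the arm or the gripper's body presses on something with over 40 N, if the wrist force passes 120 N, or if a joint passes its speed limit or range.

## Robot

A 6-joint arm with a two-finger parallel gripper is mounted at the origin on the work surface. World frame = base frame: x ahead of the robot, y to its left, z up, the work surface at z = 0. Lengths are in m, angles in rad, forces in N, time in s.
With the tool pointing down it reaches from about 0.275 to 0.725 m from the base axis. Payload 15.9 kg.
Tool frame: the origin (TCP) lies between the finger pads; the fingertips stand 14 mm ahead of it and the grasp point (between the pads) lies 5 mm behind it; z points along the fingers, y is the line along which they close (so a half turn about z gives the same grasp; the last joint's range is limited). The gripper opens to 85 mm and grips with 20 to 120 N. Pads are 22 mm wide; open, the fingers measure 114 mm over their backs; the gripper's body (76 mm by 85 mm) begins 54 mm behind the grasp point. The pads swing forward as they close: fully open they stand 13 mm farther back than shut.
Start: joints at [-1.148, 0.213, -0.034, 1.323, 0, 1.571], TCP at [0.205, -0.456, 0.245] pointing down, gripper open.
Joint ranges: [-2.98, 2.98], [-0.74, 1.72], [-1.14, 1.35], [-2.1, 2.04], [-1.57, 1.44], [-3.14, 3.14]. Speed limits (rad/s): [1.89, 1.89, 2.39, 2.57, 3.14, 3.14].

## Interface

Orientations are given as a unit quaternion [x, y, z, w].
In Python, from station import ctrl gives the robot as it stands.
- The arm moves only by the tool arm_command, never from a script. Its argument "motion" is a list that holds one entry, the list of rows, each a list of 7 numbers: the shift along the tool's x, y, z as a fraction of full scale, then the turn, a rotation vector about the tool's x, y, z as a fraction of full scale, then the opening, from -1 (shut) to 1 (fully open). In form: [[[x, y, z, rx, ry, rz, jaw], ...]]. A call has 1 to 8 rows; each row is the pose to reach, as a shift and turn from the pose commanded when the call began, along the tool's axes at that moment, turning the shorter way round; what a row does not reach only later rows make up. Full scale, the value 1, is 600 mm for a shift and 180 degrees for a turn. A row lasts 1/8 s, in which the tool goes at most 62.5 mm and 10.7 degrees, less where a joint would pass 70% of its speed; a pose out of reach is approached as far as the arm can. A call with a number of a shift or a turn outside -1 to 1 is refused whole. A call with a gripper value outside its range is refused whole. The fingers move at their own pace and stop on an object; the grip force is fixed at half the most. Time passes only in rows, so rows that repeat a pose let the fingers close. It gives the time, the measured TCP pose, the force, the opening and the grip force at its end, in the units of the state.
- ctrl.observe(): the state, without advancing time (a new reading comes with each control period).
- ctrl.get_image(name): name is "side" or "top" or "wrist"; returns (picture, depth): 480x640x3 uint8, blue, green, red; 480x640 float32, m along the optical axis (not along the pixel's ray), 0 where there is no reading.
- ctrl.camera_params(name): a dict with "fx", "fy", "cx", "cy" (pixels), "k1" (the pictures are not rectified: a ray, as slopes to the right and down, at radius r is drawn at 1 + k1 r^2 times it, then the intrinsics apply), "R" (3x3) and "t" (3): a world point X has camera coordinates R X + t; the wrist camera has in their place "hand_eye" (4x4, takes a point from camera to tool coordinates, whose origin is the TCP and whose axes are the flange's). Camera axes: x right, y down, z forward; pixel columns grow to the right and rows downward; lengths in m; the calibration is good to about 2 mm. A picture is of the moment at which its call begins: read the wrist's pose just before it. camera_params takes no time and is no camera call.
- ctrl.sign_off(): hands the job in; it is judged then, once.
The state is a dict: "time_s": time; "joints": joint angles; "qd": joint speeds; "joint_efforts": joint torques, N m; "tcp_pos": TCP position; "ee_rot": TCP orientation; "wrist_force": force on the tool from outside, world axes, zero at the start; "moment": the same for the moment, N m; "width": finger opening in m; "finger_force": force on a finger pad.
Only numpy, scipy, OpenCV 4.12 (cv2) and the standard library are available. Lean on these libraries where they do the work, as an engineer would, in place of code of your own. Each camera call takes 0.05 s, during which the arm holds its last target. There are 200 camera calls.

## Working session

There is one attempt and no reset: what is moved stays moved. The work goes in short steps, Python scripts to look and compute and a tool call to move; the robot and the scene stay as the last step left them, time stands still between calls to the robot, and variables do not carry over. Pictures are saved under pics/ and viewed, at most 10 in all, crops included, and the job is handed in when it is done.

Besides the shell and the picture viewer there is one more tool, called after "Emit:" as a command line: name --argument value ..., lists and objects as JSON in quotes. arm_command: Moves the arm, as the interface text tells. Its arguments: {"type":"object","properties":{"motion":{"type":"array"}},"required":["motion"]}

```bash
mkdir -p pics
cat > h.py <<'E'
from station import ctrl
import numpy as np, cv2
def grab(n):
    im,d=ctrl.get_image(n); p=ctrl.camera_params(n); return im,d,p
def pts(d,p):
    K=np.array([[p['fx'],0,p['cx']],[0,p['fy'],p['cy']],[0,0,1.]])
    v,u=np.mgrid[0:480,0:640]
    n=cv2.undistortPoints(np.stack([u,v],-1).reshape(-1,1,2).astype(np.float64),K,np.array([p['k1'],0,0,0.])).reshape(480,640,2)
    c=np.dstack([n[...,0]*d,n[...,1]*d,d])
    return (c-np.array(p['t']))@np.array(p['R'])
E
python3 - <<'E'
from h import *
for n in('top','side'):
    im,d,p=grab(n); cv2.imwrite(f'pics/{n}0.png',im); W=pts(d,p); np.savez(f'{n}0.npz',im=im,d=d,W=W)
    print(n,np.round(np.array(p['R']),2).tolist(),p['t'],p['k1'],p['fx'])
s=ctrl.observe();print(s['tcp_pos'],s['ee_rot'],s['time_s'],s['width'])
E
```

```text
top [[-0.0, -1.0, 0.01], [-1.0, 0.0, -0.07], [0.07, -0.01, -1.0]] [-0.11079421  0.565726    1.90352123] -0.13642347304058564 621.3953790176836
side [[-0.98, -0.18, 0.0], [-0.12, 0.66, -0.74], [0.13, -0.73, -0.68]] [0.54284125 0.24597741 1.2874105 ] -0.08506422224633575 551.4608499405571
[ 0.20503119 -0.45571109  0.24485911] [ 9.77739270e-01  2.09822916e-01 -1.22840120e-04 -4.98780924e-04] 0.1 0.08537340248318591
```

View pics/top0.png

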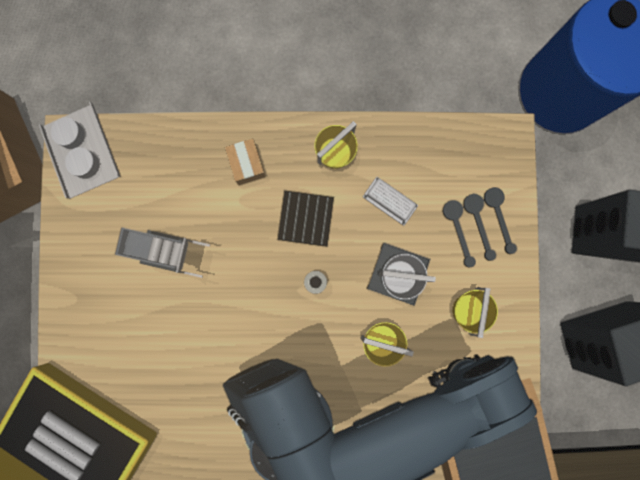

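View pics/side0.png

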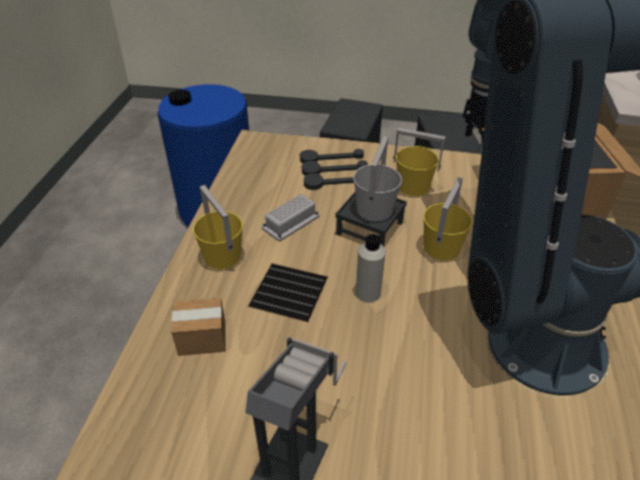

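The top view shows the aluminium pail on its stand at (405,277), the mat at (306,218), the chute at (150,250) with prongs at (205,245) and (205,272), the can at (316,282), the carton at (245,160) and the cover at (390,200). The yellow pails are decoys.

Run:
```python
from h import *
z=np.load('top0.npz'); W=z['W']; im=z['im']
def reg(name,u0,u1,v0,v1,z0,z1,f=None):
    w=W[v0:v1,u0:u1].reshape(-1,3); m=(w[:,2]>z0)&(w[:,2]<z1)
    if f is not None: m&=f(im[v0:v1,u0:u1].reshape(-1,3).astype(int))
    q=w[m]
    if len(q)<4: print(name,len(q));return
    (c,s,a)=cv2.minAreaRect(q[:,:2].astype(np.float32)*1000)
    print(name,len(q),'z',q[:,2].mean().round(4),'mean',q[:,:2].mean(0).round(4),'rect',np.round(c,1),np.round(s,1),round(a,1))
reg('bar',370,450,240,310,.245,.29)
reg('rim',370,450,240,310,.165,.19)
reg('standtop',360,435,240,310,.06,.085)
reg('mat',270,340,185,252,-.005,.02,lambda c:c.sum(1)<200)
reg('can',295,335,262,300,.1,.25)
reg('carton',220,270,130,190,.07,.12)
reg('cover',355,425,170,230,.03,.08)
reg('chute',105,185,220,275,.15,.36)
for zz in range(190,330,20): reg('ch%d'%zz,105,200,220,285,zz/1e3,zz/1e3+.02)
reg('prong',185,225,230,290,.13,.19)
reg('yp1',360,415,315,370,.1,.3)
print(np.round(W[262:282:4,395:440:6,2],3))
s=np.load('side0.npz');w=s['W'];
q=w[340:480,240:350].reshape(-1,3)
for a in range(130,320,20):
    k=q[(q[:,2]>a/1e3)&(q[:,2]<a/1e3+.02)]; print(a,len(k),k.min(0).round(3),k.max(0).round(3))
for n,(x0,y0,x1,y1) in dict(side=(230,330,360,480),top=(100,215,230,295)).items():
    i=np.load(n+'0.npz')['im'][y0:y1,x0:x1]; 
    cv2.imwrite(f'pics/c_{n}.png',cv2.resize(i,None,fx=4,fy=4,interpolation=cv2.INTER_CUBIC))
a=cv2.imread('pics/c_side.png');b=cv2.imread('pics/c_top.png')
a=cv2.resize(a,(390,450));b=cv2.resize(b,(400,246))
c=np.zeros((450,800,3),np.uint8);c[:,:390]=a;c[:246,400:]=b;cv2.imwrite('pics/c.png',c)
```

```text
bar 282 z 0.2665 mean [ 0.4547 -0.34  ] rect [ 454.7 -341.2] [144.3  14.2] 83.0
rim 224 z 0.1771 mean [ 0.456 -0.348] rect [ 455.3 -341. ] [129.7 128.5] 45.7
standtop 1570 z 0.0734 mean [ 0.4666 -0.3266] rect [ 464.1 -338.3] [152.5 150.9] 70.5
mat 1668 z 0.0043 mean [ 0.6379 -0.0568] rect [639.1 -56.4] [153.7 153.8] 82.4
can 409 z 0.1667 mean [ 0.4396 -0.0866] rect [439.9 -87.2] [60.4 63.4] 0.1
carton 1118 z 0.0892 mean [0.806  0.1272] rect [807.7 127.6] [115.4  91.3] 18.1
cover 967 z 0.0547 mean [ 0.691 -0.32 ] rect [ 692.9 -321.4] [145.9  64. ] 55.0
chute 1951 z 0.2518 mean [0.5292 0.3609] rect [532.  366.2] [180.  96.] 76.1
ch190 45 z 0.2024 mean [0.5146 0.2828] rect [515.  294.2] [35.  95.6] 80.9
ch210 107 z 0.2217 mean [0.5195 0.3   ] rect [523.3 328.4] [102.5  95. ] 76.1
ch230 822 z 0.2422 mean [0.5249 0.3379] rect [529.1 348.4] [143.9  97.2] 75.8
ch250 828 z 0.2585 mean [0.5343 0.3806] rect [527.8 365. ] [180.4  90.1] 80.6
ch270 87 z 0.2777 mean [0.5331 0.4005] rect [537.1 398.5] [105.5  76.9] 80.1
ch290 92 z 0.2993 mean [0.5469 0.424 ] rect [540.7 412. ] [66.3 74.6] 76.2
ch31
[... 474 characters left out ...]
7   0.262  0.267  0.264  0.272  0.27   0.   ]]
130 171 [0.457 0.258 0.13 ] [0.584 0.446 0.15 ]
150 283 [0.453 0.238 0.15 ] [0.584 0.446 0.17 ]
170 197 [0.464 0.29  0.17 ] [0.585 0.446 0.19 ]
190 238 [0.464 0.291 0.19 ] [0.583 0.446 0.21 ]
210 277 [0.465 0.274 0.21 ] [0.584 0.447 0.23 ]
230 1753 [0.465 0.275 0.23 ] [0.583 0.447 0.25 ]
250 1329 [0.465 0.277 0.25 ] [0.588 0.461 0.27 ]
270 865 [0.49  0.337 0.27 ] [0.587 0.461 0.29 ]
290 649 [0.5  0.39 0.29] [0.585 0.453 0.308]Traceback (most recent call last):
  File "<stdin>", line 25, in <module>
    return umr_minimum(a, axis, None, out, keepdims, initial, where)
ValueError: zero-size array to reduction operation minimum which has no identity
```

Run:
```python
from h import *
R=cv2.minAreaRect
def show(n,q):
    c,s,a=R(q[:,:2].astype(np.float32)*1000);print(n,len(q),np.round(c,1),np.round(s,1),round(a,1))
for n,(u0,u1,v0,v1) in dict(top=(105,230,220,290),side=(240,360,335,475)).items():
    w=np.load(n+'0.npz')['W'][v0:v1,u0:u1].reshape(-1,3)
    w=w[(w[:,0]>.42)&(w[:,0]<.62)&(w[:,1]>.2)&(w[:,1]<.5)]
    show(n+' all',w[w[:,2]>.135])
    show(n+' upper',w[(w[:,2]>.2)])
    for yaw in (75.5,76.5,77.5):
        t=np.radians(yaw);e=np.array([np.cos(t),np.sin(t)]);f=np.array([-e[1],e[0]])
        o=np.array([.5116,.2782]);a=(w[:,:2]-o)@e;b=(w[:,:2]-o)@f
        pr=(w[:,2]>.14)&(w[:,2]<.165)&(a<0.0)
        pt=pr&(b>0);pb=pr&(b<0)
        line=[np.polyfit(a[m],b[m],1).round(4) for m in(pt,pb)]
        print(n,yaw,pt.sum(),pb.sum(),line,'tips',np.sort(a[pt])[:3].round(4),np.sort(a[pb])[:3].round(4))
        if yaw==76.5:
            for z0 in(.215,.235,.255,.275,.295):
                m=(w[:,2]>z0)&(w[:,2]<z0+.015); 
                if m.sum()>5: print('  z',z0,m.sum(),'a',np.percentile(a[m],[1,99]).round(4),'b',np.percentile(b[m],[1,99]).round(4))
w=np.load('top0.npz')['W'][240:310,370:450].reshape(-1,3);q=w[w[:,2]>.25]
v=cv2.fitLine(q[:,:2].astype(np.float32),cv2.DIST_HUBER,0,.001,.001).ravel();print('bar',np.degrees(np.arctan2(v[1],v[0])),v)
for n,(x0,y0,x1,y1) in dict(side=(230,330,360,480),top=(100,215,230,295)).items():
    i=np.load(n+'0.npz')['im'][y0:y1,x0:x1]; 
    cv2.imwrite(f'pics/c_{n}.png',cv2.resize(i,None,fx=3,fy=3,interpolation=cv2.INTER_CUBIC))
a=cv2.imread('pics/c_side.png');b=cv2.imread('pics/c_top.png')
c=np.zeros((450,800,3),np.uint8);c[:,:390]=a;c[:240,400:790]=b;cv2.imwrite('pics/c.png',c)
```

```text
top all 2077 [525.7 341. ] [231.3  98.8] 77.2
top upper 1971 [533.1 365.9] [180.1  97.2] 76.1
top 75.5 39 37 [array([0.0389, 0.0466]), array([ 0.0333, -0.0462])] tips [-0.0526 -0.0525 -0.0508] [-0.0499 -0.0489 -0.046 ]
top 76.5 39 37 [array([0.0217, 0.0466]), array([ 0.0161, -0.0462])] tips [-0.0519 -0.0517 -0.05  ] [-0.0507 -0.0498 -0.0469]
  z 0.215 81 a [0.0009 0.1003] b [-0.0443  0.0479]
  z 0.235 736 a [0.0014 0.1364] b [-0.0406  0.0401]
  z 0.255 585 a [0.015  0.1717] b [-0.0377  0.0381]
  z 0.275 52 a [0.0755 0.1742] b [-0.0366  0.0394]
  z 0.295 69 a [0.1261 0.1669] b [-0.0339  0.0397]
top 77.5 38 37 [array([0.0066, 0.0466]), array([-0.0012, -0.0462])] tips [-0.0511 -0.0508 -0.0492] [-0.0515 -0.0506 -0.0477]
side all 5736 [524.4 341.2] [231.9  96.6] 77.3
side upper 5016 [527.6 368. ] [179.3  96.3] 79.3Traceback (most recent call last):
  File "<stdin>", line 15, in <module>
    raise TypeError("expected non-empty vector for x")
TypeError: expected non-empty vector for x
```

Emit:
arm_command --motion '[[[0,0,-0.1,0,0,0,1],[0,0,-0.19,0,0,0,1],[0.1,0,-0.19,0,0,-0.06,1],[0.2,0,-0.19,0,0,-0.12,1],[0.3,0,-0.19,0,0,-0.18,1],[0.4,-0.004,-0.19,0,0,-0.24,1],[0.458,-0.004,-0.19,0,0,-0.29,1],[0.458,-0.004,-0.19,0,0,-0.327,1]]]'

```text
time_s: 1.1
tcp_pos: [0.4568, -0.3395, 0.3582]
ee_rot: [0.746, 0.666, -0.0, -0.001]
wrist_force: [-1.0, -0.1, 0.1]
width: 0.0853
finger_force: 0.0
```

```bash
cat >> h.py <<'E'
from scipy.spatial.transform import Rotation as Ro
def pose():
    s=ctrl.observe(); return s,np.array(s['tcp_pos']),Ro.from_quat(s['ee_rot']).as_matrix()
def plan(x,y,z,yaw):  # shift & turn (fractions) to TCP x,y,z with tool y at world yaw (deg)
    s,p,R=pose(); t=np.radians(yaw); Y=np.array([np.cos(t),np.sin(t),0]); Z=np.array([0,0,-1.])
    G=np.c_[np.cross(Y,Z),Y,Z]
    print('t',round(s['time_s'],2),'tcp',p.round(4),'yaw',np.degrees(np.arctan2(R[1,1],R[0,1])).round(2),'w',round(s['width'],4),'F',np.round(s['wrist_force'],1),
     'shift',(R.T@(np.array([x,y,z])-p)/.6).round(4),'turn',(Ro.from_matrix(R.T@G).as_rotvec()/np.pi).round(4))
def wrist():
    s,p,R=pose(); im,d,q=grab('wrist'); H=np.array(q['hand_eye'])
    K=np.array([[q['fx'],0,q['cx']],[0,q['fy'],q['cy']],[0,0,1.]]); v,u=np.mgrid[0:480,0:640]
    n=cv2.undistortPoints(np.stack([u,v],-1).reshape(-1,1,2).astype(float),K,np.array([q['k1'],0,0,0.])).reshape(480,640,2)
    c=np.dstack([n[...,0]*d,n[...,1]*d,d]); return im,d,(c@H[:3,:3].T+H[:3,3])@R.T+p
E
python3 - <<'E'
from h import *
im,d,W=wrist(); cv2.imwrite('pics/w1.png',im)
w=np.load('top0.npz')['W'][240:310,370:450].reshape(-1,3)
for n,q in (('top',w),('wrist',W[d>0].reshape(-1,3))):
    q=q[(q[:,2]>.25)&(q[:,2]<.28)&(np.hypot(q[:,0]-.455,q[:,1]+.341)<.09)]
    if len(q)<10: print(n,len(q)); continue
    v=cv2.fitLine(q[:,:2].astype(np.float32),cv2.DIST_HUBER,0,.001,.001).ravel();print(n,len(q),np.degrees(np.arctan2(v[1],v[0])),v[2:],q[:,2].max(),cv2.minAreaRect(q[:,:2].astype(np.float32)*1000))
plan(.4547,-.341,.255,-7)
E
```

```text
top 282 82.944244 [ 0.4547052  -0.34004006] 0.27655179727655543 ((454.745361328125, -341.24542236328125), (144.33570861816406, 14.193665504455566), 82.9649658203125)
wrist 4912 83.0166 [ 0.45472762 -0.334449  ] 0.27061239931026093 ((453.7615051269531, -342.2650146484375), (142.57733154296875, 14.063830375671387), 82.88282012939453)
t 1.15 tcp [ 0.4558 -0.3402  0.3585] yaw -6.23 w 0.0856 F [ 0.6 -0.1 -0.2] shift [-0.0017 -0.0015  0.1725] turn [-0.0004 -0.0002  0.0043]
```

View pics/w1.png

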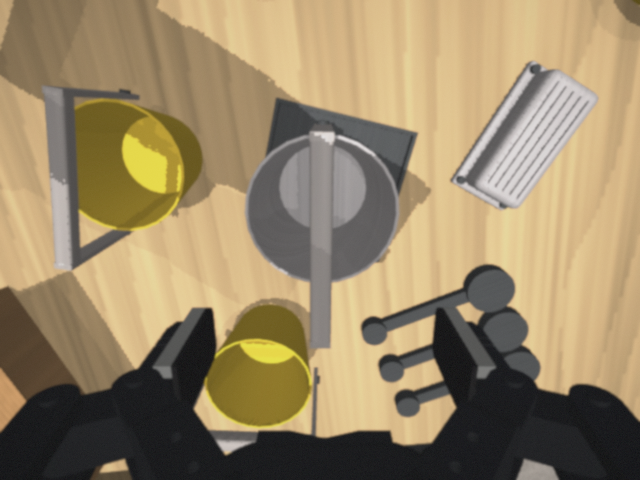

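The wrist view shows the pail's bar from (320,130) to (320,345), centred between the open fingers. I'll descend and grip.

Emit:
arm_command --motion '[[[-0.002,-0.0015,0.08,0,0,0.004,1],[-0.002,-0.0015,0.14,0,0,0.004,1],[-0.002,-0.0015,0.1725,0,0,0.004,1],[-0.002,-0.0015,0.1725,0,0,0.004,1],[-0.002,-0.0015,0.1725,0,0,0.004,-1],[-0.002,-0.0015,0.1725,0,0,0.004,-1],[-0.002,-0.0015,0.1725,0,0,0.004,-1],[-0.002,-0.0015,0.1725,0,0,0.004,-1]]]'

```text
time_s: 2.15
tcp_pos: [0.4539, -0.3422, 0.2561]
ee_rot: [0.753, 0.658, 0.0, 0.0]
wrist_force: [5.4, -3.0, 20.5]
width: 0.0126
finger_force: 60.6
```

Emit:
arm_command --motion '[[[0,0,0,0,0,0,-1],[0,0,0,0,0,0,-1],[0,0,0,0,0,0,-1],[0,0,0,0,0,0,-1]]]'

```text
time_s: 2.65
tcp_pos: [0.4539, -0.3423, 0.2562]
ee_rot: [0.753, 0.658, 0.0, 0.0]
wrist_force: [0.7, -0.7, 5.3]
width: 0.0128
finger_force: 59.5
```

Emit:
arm_command --motion '[[[0,0,-0.02,0,0,0,-1],[0,0,-0.05,0,0,0,-1],[0,0,-0.09,0,0,0,-1],[0,0,-0.14,0,0,0,-1],[0,0,-0.19,0,0,0,-1],[0,0,-0.24,0,0,0,-1],[0,0,-0.26,0,0,0,-1],[0,0,-0.26,0,0,0,-1]]]'

```text
time_s: 3.65
tcp_pos: [0.4539, -0.3422, 0.4124]
ee_rot: [0.753, 0.658, 0.0, 0.0]
wrist_force: [0.1, -0.0, -3.8]
width: 0.0127
finger_force: 58.9
```

Run:
```python
from h import *
plan(.58,-.15,.41,30)
plan(.47,.093,.41,77.4)
im,d,p=grab('top');W=pts(d,p).reshape(-1,3)
im,d,w2=wrist();w2=w2.reshape(-1,3)
for W in (W,w2):
  q=W[(W[:,2]>.2)&(W[:,2]<.39)&(np.hypot(W[:,0]-.454,W[:,1]+.342)<.1)]
  print(np.histogram(q[:,2],bins=np.arange(.2,.4,.01)))
```

```text
t 3.65 tcp [ 0.4539 -0.3422  0.4124] yaw -7.64 w 0.0127 F [ 0.1 -0.  -3.8] shift [0.3454 0.1657 0.0041] turn [ 2.000e-04  2.000e-04 -2.091e-01]
t 3.65 tcp [ 0.4539 -0.3422  0.4124] yaw -7.64 w 0.0127 F [ 0.1 -0.  -3.8] shift [ 0.7225 -0.0698  0.0037] turn [ 1.000e-04  3.000e-04 -4.724e-01]
(array([  0,   2, 143, 217,  18,  18,  16,  23,  13,  19,  17,  21,  29,
        61,  13,   2,   4,   1,   3]), array([0.2 , 0.21, 0.22, 0.23, 0.24, 0.25, 0.26, 0.27, 0.28, 0.29, 0.3 ,
       0.31, 0.32, 0.33, 0.34, 0.35, 0.36, 0.37, 0.38, 0.39]))
(array([   0,    0,   15, 5839, 1017, 1185, 1332, 1557, 1622, 1794, 1921,
       2079, 2491, 4229,   30,   49,   39,   33,   70]), array([0.2 , 0.21, 0.22, 0.23, 0.24, 0.25, 0.26, 0.27, 0.28, 0.29, 0.3 ,
       0.31, 0.32, 0.33, 0.34, 0.35, 0.36, 0.37, 0.38, 0.39]))
```

Emit:
arm_command --motion '[[[0.03,0.015,0,0,0,-0.015,-1],[0.09,0.04,0,0,0,-0.05,-1],[0.16,0.08,0,0,0,-0.09,-1],[0.23,0.11,0,0,0,-0.14,-1],[0.3,0.14,0,0,0,-0.18,-1],[0.345,0.166,0,0,0,-0.209,-1],[0.4,0.13,0,0,0,-0.25,-1],[0.46,0.09,0,0,0,-0.29,-1]]]'

```text
time_s: 4.75
tcp_pos: [0.5437, -0.0738, 0.4104]
ee_rot: [0.384, 0.924, -0.0, -0.001]
wrist_force: [-0.2, 0.5, -2.8]
width: 0.0132
finger_force: 58.9
```

Run:
```python
from h import *
plan(.47,.093,.41,77.4)
```

```text
t 4.75 tcp [ 0.5437 -0.0738  0.4104] yaw 44.89 w 0.0132 F [-0.2  0.5 -2.8] shift [0.2836 0.1093 0.0011] turn [-1.000e-04 -6.000e-04 -1.806e-01]
```

Emit:
arm_command --motion '[[[0.06,0.02,0,0,0,-0.04,-1],[0.13,0.05,0,0,0,-0.08,-1],[0.2,0.08,0,0,0,-0.12,-1],[0.25,0.1,0,0,0,-0.16,-1],[0.284,0.109,0,0,0,-0.181,-1],[0.284,0.109,0,0,0,-0.181,-1],[0.284,0.109,0,0,0,-0.181,-1]]]'

```text
time_s: 5.62
tcp_pos: [0.4708, 0.0917, 0.4116]
ee_rot: [0.112, 0.994, -0.0, -0.0]
wrist_force: [0.8, -0.2, -3.9]
width: 0.0129
finger_force: 58.9
```

Run:
```python
from h import *
plan(.47,.093,.215,77.4)
im,d,w=wrist();cv2.imwrite('pics/w2.png',im)
o=np.array([.5116,.2782]);t=np.radians(77.4);e=np.array([np.cos(t),np.sin(t)]);f=np.array([-e[1],e[0]])
a=(w[...,:2]-o)@e;b=(w[...,:2]-o)@f;z=w[...,2]
m=(z>.14)&(z<.17)&(a>-.06)&(a<0)&(abs(b)<.06)&(d>0)
for s in(1,-1):
    k=m&(b*s>0)
    if k.sum()>5: print(k.sum(),np.polyfit(a[k],b[k],1).round(4),a[k].min().round(4),a[k].max().round(4))
k=(z>.2)&(z<.32)&(abs(b)<.055)&(a>-.02)&(a<.2)&(d>0);print('chute',k.sum(),np.percentile(b[k],[1,99]),np.percentile(a[k],[1,99]))
k=(z>.405)&(z<.43)&(d>0)&(a>-.3)
q=w[(z>.395)&(z<.43)&(d>0)]
if len(q)>20: print('bar',len(q),cv2.minAreaRect(q[:,:2].astype(np.float32)*1000))
q=w[(z>.326)&(z<.342)&(d>0)&(a<-.06)]
(c,_),r=None or (0,0),0
A=np.c_[2*q[:,:2],np.ones(len(q))];s=np.linalg.lstsq(A,(q[:,:2]**2).sum(1),rcond=None)[0];print('rim',len(q),s[:2],np.sqrt(s[2]+s[:2]@s[:2]))
```

```text
t 5.62 tcp [0.4708 0.0917 0.4116] yaw 77.15 w 0.0129 F [ 0.8 -0.2 -3.9] shift [0.0017 0.002  0.3276] turn [-0.0001 -0.0001 -0.0014]
387 [-0.0104  0.0457] -0.0525 -0.0
368 [-0.0058 -0.0456] -0.0527 -0.0
chute 11663 [-0.04637245  0.04717892] [-0.00024536  0.06126628]
bar 14378 ((456.0311584472656, 92.8067398071289), (39.69056701660156, 114.27922058105469), 89.04308319091797)
rim 5268 [0.46873454 0.09161481] 0.06223936881189199
```

View pics/w2.png

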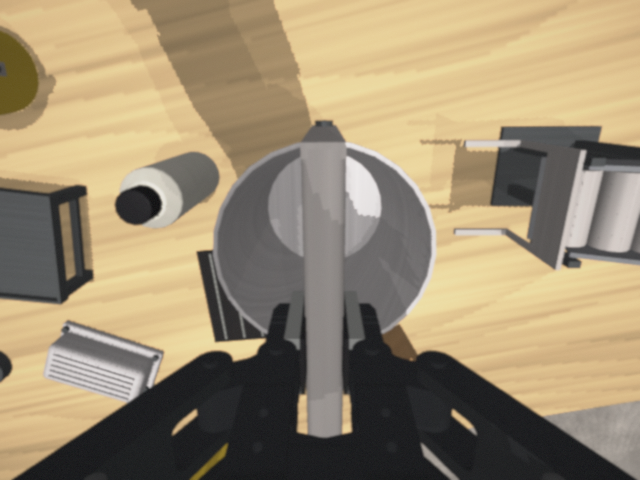

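The wrist view confirms the chute: prongs at (490,143) and (480,231), with the pail rim round (325,240). I'll lower the pail here, then slide it under the prongs.

Emit:
arm_command --motion '[[[0,0,0.03,0,0,0,-1],[0,0,0.09,0,0,0,-1],[0,0,0.15,0,0,0,-1],[0,0,0.21,0,0,0,-1],[0,0,0.27,0,0,0,-1],[0.001,0.001,0.31,0,0,0,-1],[0.001,0.001,0.332,0,0,0,-1],[0.001,0.001,0.332,0,0,0,-1]]]'

```text
time_s: 6.68
tcp_pos: [0.4703, 0.0919, 0.2122]
ee_rot: [0.112, 0.994, -0.0, -0.001]
wrist_force: [0.6, 0.3, -4.1]
width: 0.0129
finger_force: 58.9
```

Run:
```python
from h import *
plan(.498,.2175,.211,77.1)
```

```text
t 6.67 tcp [0.4703 0.0919 0.2122] yaw 77.11 w 0.0129 F [ 0.6  0.3 -4.1] shift [0.0017 0.2143 0.002 ] turn [-0.0002 -0.0003  0.    ]
```

Emit:
arm_command --motion '[[[0,0.02,0,0,0,0,-1],[0.001,0.06,0,0,0,0,-1],[0.001,0.1,0,0,0,0,-1],[0.001,0.14,0,0,0,0,-1],[0.002,0.17,0,0,0,0,-1],[0.002,0.195,0,0,0,0,-1],[0.002,0.214,0,0,0,0,-1],[0.002,0.214,0,0,0,0,-1]]]'

```text
time_s: 7.68
tcp_pos: [0.498, 0.2182, 0.2125]
ee_rot: [0.112, 0.994, -0.0, -0.0]
wrist_force: [-0.0, -0.5, -3.1]
width: 0.0134
finger_force: 58.9
```

Run:
```python
from h import *
plan(.498,.2175,.265,77.1)
im,d,p=grab('top');i2,_,_=grab('side')
a=cv2.resize(im[200:300,100:260],None,fx=2.5,fy=2.5);b=cv2.resize(i2[300:460,240:400],None,fx=2.5,fy=2.5)
c=np.zeros((400,800,3),np.uint8);c[:250,:400]=a;c[:,400:]=b;cv2.imwrite('pics/c3.png',c)
```

```text
t 7.67 tcp [0.498  0.2182 0.2125] yaw 77.18 w 0.0134 F [-0.  -0.5 -3.1] shift [-0.0002 -0.0011 -0.0875] turn [-0.     -0.      0.0004]
```

View pics/c3.png

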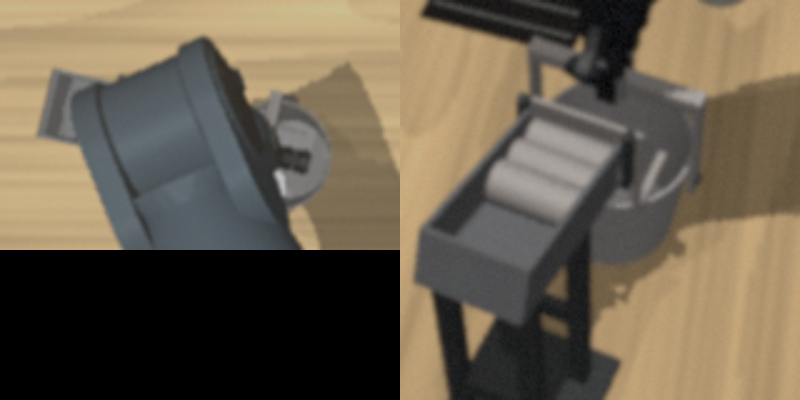

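The pail is under the lip, with a prong over its rim at (655,175). I'll raise it slowly.

Emit:
arm_command --motion '[[[0,-0.001,-0.01,0,0,0,-1],[0,-0.001,-0.025,0,0,0,-1],[0,-0.001,-0.035,0,0,0,-1],[0,-0.001,-0.05,0,0,0,-1],[0,-0.001,-0.065,0,0,0,-1],[0,-0.001,-0.078,0,0,0,-1],[0,-0.001,-0.087,0,0,0,-1],[0,-0.001,-0.087,0,0,0,-1]]]'

```text
time_s: 8.78
tcp_pos: [0.4977, 0.217, 0.2648]
ee_rot: [0.112, 0.994, -0.0, -0.0]
wrist_force: [1.1, -1.5, -8.6]
width: 0.0129
finger_force: 64.1
```

Emit:
arm_command --motion '[[[0,0,0,0,0,0,-1],[0,0,0,0,0,0,-1],[0,0,0,0,0,0,-1],[0,0,0,0,0,0,-1],[0,0,0,0,0,0,-1],[0,0,0,0,0,0,-1],[0,0,0,0,0,0,-1],[0,0,0,0,0,0,-1]]]'

```text
time_s: 9.78
tcp_pos: [0.4978, 0.2171, 0.2648]
ee_rot: [0.112, 0.994, 0.0, 0.0]
wrist_force: [0.3, 1.6, -8.0]
width: 0.0128
finger_force: 63.6
```

Run:
```python
from h import *
plan(.498,.2175,.265,77.1)
i1,_,_=grab('wrist');i2,_,_=grab('side')
a=cv2.resize(i1,(400,300));b=cv2.resize(i2[280:440,240:400],None,fx=2.5,fy=2.5)
c=np.zeros((400,800,3),np.uint8);c[:300,:400]=a;c[:,400:]=b;cv2.imwrite('pics/c4.png',c)
```

```text
t 9.78 tcp [0.4978 0.2171 0.2648] yaw 77.14 w 0.0128 F [ 0.3  1.6 -8. ] shift [-0.0002  0.0007 -0.0003] turn [0.     0.     0.0002]
```

View pics/c4.png

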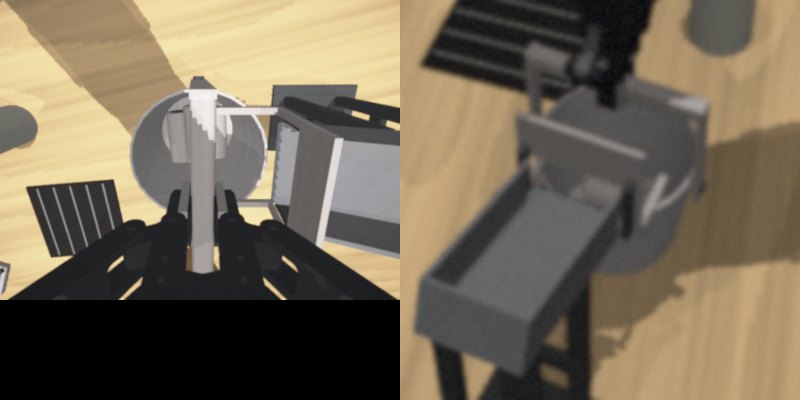

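The trough is empty and the pins lie in the pail at (180,135) in the wrist view. I'll lower to shut the gate.

Emit:
arm_command --motion '[[[0,0,0.01,0,0,0,-1],[0,0,0.025,0,0,0,-1],[0,0,0.04,0,0,0,-1],[0,0,0.055,0,0,0,-1],[0,0,0.07,0,0,0,-1],[0,0,0.083,0,0,0,-1],[0,0,0.088,0,0,0,-1],[0,0,0.088,0,0,0,-1]]]'

```text
time_s: 10.88
tcp_pos: [0.4977, 0.2172, 0.212]
ee_rot: [0.112, 0.994, -0.0, -0.0]
wrist_force: [-1.0, -0.5, -6.4]
width: 0.0128
finger_force: 63.7
```

Emit:
arm_command --motion '[[[0,-0.02,0,0,0,0,-1],[0,-0.06,0,0,0,0,-1],[0,-0.1,0,0,0,0,-1],[0,-0.14,0,0,0,0,-1],[0,-0.18,0,0,0,0,-1],[0,-0.2,0,0,0,0,-1],[0,-0.21,0,0,0,0,-1],[0,-0.21,0,0,0,0,-1]]]'

```text
time_s: 11.88
tcp_pos: [0.4698, 0.0941, 0.2121]
ee_rot: [0.112, 0.994, 0.0, 0.0]
wrist_force: [0.4, 1.2, -7.5]
width: 0.0125
finger_force: 63.6
```

Run:
```python
from h import *
plan(.639,-.0564,.25,77.1)
im,d,w=wrist()
o=np.array([.5116,.2782]);t=np.radians(77.1);e=np.array([np.cos(t),np.sin(t)]);f=np.array([-e[1],e[0]])
a=(w[...,:2]-o)@e;b=(w[...,:2]-o)@f;z=w[...,2]
k=(abs(abs(b)-.046)<.006)&(a>-.05)&(a<-.01)&(z>.1)&(d>0);print('prong z',k.sum(),np.median(z[k]))
im,d,p=grab('top');W=pts(d,p)
m=(im.astype(int).sum(2)<200)&(abs(W[...,2]-.004)<.015)&(abs(W[...,0]-.639)<.13)&(abs(W[...,1]+.056)<.13)
q=W[m];print(len(q),cv2.minAreaRect(q[:,:2].astype(np.float32)*1000))
```

```text
t 11.88 tcp [0.4698 0.0941 0.2121] yaw 77.12 w 0.0125 F [ 0.4  1.2 -7.5] shift [-0.3309 -0.1817 -0.0631] turn [0.0001 0.0001 0.0001]
prong z 1450 0.15708795945995305
1737 ((638.8605346679688, -56.194580078125), (153.9834442138672, 154.52272033691406), 82.4255142211914)
```

The gate is shut (prong tops at 157). Next I'll carry the pail over the mat.

Emit:
arm_command --motion '[[[-0.01,-0.005,-0.02,0,0,0,-1],[-0.05,-0.028,-0.05,0,0,0,-1],[-0.11,-0.06,-0.063,0,0,0,-1],[-0.18,-0.1,-0.063,0,0,0,-1],[-0.25,-0.138,-0.063,0,0,0,-1],[-0.3,-0.165,-0.063,0,0,0,-1],[-0.325,-0.178,-0.063,0,0,0,-1],[-0.331,-0.182,-0.063,0,0,0,-1]]]'

```text
time_s: 12.98
tcp_pos: [0.6399, -0.057, 0.2497]
ee_rot: [0.112, 0.994, -0.0, -0.0]
wrist_force: [-0.1, 0.0, -7.1]
width: 0.0125
finger_force: 63.1
```

Run:
```python
from h import *
plan(.639,-.0564,.190,77.1)
```

```text
t 12.97 tcp [ 0.6399 -0.057   0.2497] yaw 77.12 w 0.0125 F [-0.1  0.  -7.1] shift [0.0017 0.0007 0.0994] turn [-0.0001 -0.      0.0001]
```

Emit:
arm_command --motion '[[[0.001,0.001,0.02,0,0,0,-1],[0.001,0.001,0.05,0,0,0,-1],[0.001,0.001,0.075,0,0,0,-1],[0.001,0.001,0.088,0,0,0,-1],[0.001,0.001,0.092,0,0,0,-1],[0.001,0.001,0.094,0,0,0,-1],[0.001,0.001,0.096,0,0,0,-1],[0.001,0.001,0.096,0,0,0,-1]]]'

```text
time_s: 13.98
tcp_pos: [0.6393, -0.056, 0.1936]
ee_rot: [0.112, 0.994, -0.0, 0.001]
wrist_force: [-1.4, -2.1, 5.7]
width: 0.0129
finger_force: 64.9
```

Emit:
arm_command --motion '[[[0,0,0.001,0,0,0,-1],[0,0,0.002,0,0,0,-1],[0,0,0.003,0,0,0,-1],[0,0,0.003,0,0,0,-1]]]'

```text
time_s: 14.48
tcp_pos: [0.6399, -0.0564, 0.1934]
ee_rot: [0.112, 0.994, -0.0, 0.003]
wrist_force: [-2.7, -5.5, 21.2]
width: 0.0128
finger_force: 67.0
```

Emit:
arm_command --motion '[[[0,0,-0.002,0,0,0,-1],[0,0,-0.002,0,0,0,-1],[0,0,-0.002,0,0,0,-0.5],[0,0,-0.002,0,0,0,0],[0,0,-0.002,0,0,0,0.5],[0,0,-0.002,0,0,0,1],[0,0,-0.002,0,0,0,1],[0,0,-0.002,0,0,0,1]]]'

```text
time_s: 15.48
tcp_pos: [0.6386, -0.0556, 0.1916]
ee_rot: [0.112, 0.994, 0.0, -0.0]
wrist_force: [-0.2, -0.5, 0.4]
width: 0.0855
finger_force: 0.0
```

Emit:
arm_command --motion '[[[0,0,-0.02,0,0,0,1],[0,0,-0.06,0,0,0,1],[0,0,-0.12,0,0,0,1],[0,0,-0.18,0,0,0,1],[0,0,-0.24,0,0,0,1],[0,0,-0.26,0,0,0,1],[0,0,-0.26,0,0,0,1]]]'

```text
time_s: 16.35
tcp_pos: [0.639, -0.0556, 0.3489]
ee_rot: [0.112, 0.994, 0.0, 0.001]
wrist_force: [0.6, 0.1, -0.3]
width: 0.0857
finger_force: 0.0
```

Run:
```python
from h import *
plan(.639,-.0564,.190,77.1)
im,d,w=wrist();cv2.imwrite('pics/w5.png',im)
for lo,hi in((.09,.13),(.19,.215)):
    q=w[(w[...,2]>lo)&(w[...,2]<hi)&(d>0)&(np.hypot(w[...,0]-.639,w[...,1]+.056)<.085)]
    print(len(q),q[:,2].max(),np.median(q[:,2]),cv2.minAreaRect(q[:,:2].astype(np.float32)*1000))
```

```text
t 16.35 tcp [ 0.639  -0.0556  0.3489] yaw 77.14 w 0.0857 F [ 0.6  0.1 -0.3] shift [ 0.0003 -0.0013  0.2649] turn [0.0001 0.0007 0.0002]
3434 0.1184329104333538 0.10868439657567147 ((637.8211669921875, -61.175331115722656), (128.51556396484375, 128.98760986328125), 45.256141662597656)
3353 0.20501906415432103 0.20243552148102215 ((637.9832763671875, -61.42829132080078), (13.90779972076416, 142.09005737304688), 77.10675048828125)
```

View pics/w5.png

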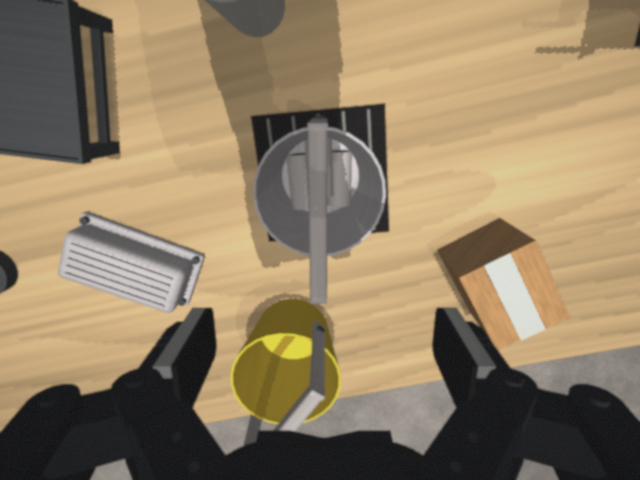

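The pail stands upright on the mat: its rim is round (320,190), about 5 mm off centre. The pins are inside it at (320,180), the gripper is clear, and the carton and cover stand as before.

```bash
python3 -c "
from station import ctrl
print(ctrl.sign_off())"
```

```text
the job is handed in; nothing more can be done
None
```

The pail stands upright on the mat, about 5 mm off centre, with the pins in it; the gate is shut, the gripper is clear, and the job was handed in at about 16 s (no verdict was returned).

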